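Take the day-locked dial padlock off the reagent box

TASK

The dial padlock on the reagent lock box is day-locked, with only the last number left to set: turn its dial until the pointer clicks home at the index mark on the case, then pull the shackle fully open. Lift the lock off the hasp and finish while holding it up in the gripper, at least 10 cm clear above the box, level with the dial face up and the shackle still open, so that a colleague can see it is open. Do not move the other things on the bench.

Things in the scene. Friction and masses are not known exactly. Their poses are not given: they have to be found in the camera images.
- lockbox: grey steel reagent lock box, 220 deep (x) x 300 wide (y) x 90 mm high, bolted to the bench, origin at the centre of its underside, x away from its front. Its flat top is a fixed front deck and a flush lid, 90 mm above the bench; the lid stays shut. On the deck the padlock lies in a guard 6 mm high, 3 mm thick, round three sides of its case with 2 mm play.
- staple (a point): centre of the 13 x 13 mm eye of the hasp staple, 13 mm above the deck: an upright steel plate 24 wide, 25 high, 4 mm thick, facing along the box's y axis, round the short shackle leg only. It stands 5.5 mm in front of the lock case, between case and bow, and so holds the case back when the shackle is pulled. A flat strap 2 mm thick (hinge knuckle 7 mm high) runs from it over the lid.
- lock_centre (a point): centre of the padlock's steel case, 54 (x) x 52 (y) x 26 mm high, lying flat on the deck, dial up. Its y axis points along the shackle legs, out of the case towards the bow; z is the way the dial faces. Whole lock about 0.5 kg, held in the hasp while shut; with the shackle fully open the short leg's end is clear of the staple (15 mm from the case) and the lock lifts straight up.
- dial (a joint): angle of the black dial, rad, growing anticlockwise seen from above. 0: the pointer nose of its grip bar (white line) points along the lock's y axis at the white index mark on the case edge, between the shackle legs, and the shackle is free; it is blocked beyond about 6 degrees. Clicks every 0.314 rad (0.05 N m) and settles in the nearest notch when let go. Starts 2 to 4 clicks anticlockwise.
- dial_grip (a point): middle of the dial's grip bar, on the dial's axis: bar 11 mm wide, 31 mm long, 14 mm high, with a narrower pointer nose at one end; this point is 7 mm below the bar's top and 7 mm above the round dial disc (43 mm across) under it. Its y axis runs along the bar towards the pointer.
- shackle (a joint): how far the shackle is pulled out of the case, m: 0 shut, 0.024 fully open at its stop. It slides along the lock's y axis with about 2 N of friction and stays where it is left; its long leg never leaves the case.
- shackle_grip (a point): middle between the two straight legs of the steel shackle (moves with it), 13 mm above the deck: round 8 mm bars along this point's y axis, centres 17 mm to either side of it along x (42 mm over all), straight for 12 mm from here towards the bow and, when shut, 18 mm back to the staple plate. The bow's outer end is 33 mm beyond this point.
- padlock: the padlock as a whole; origin at the centre of its underside, 13 mm below lock_centre, axes as lock_centre.
- spray_bottle: bystander: dark blue spray bottle with white head, 64 mm across, 172 mm high, standing on the bench; origin at its foot. Leave it alone.
- well_block: bystander: aluminium tube block with rows of small wells, 75 x 110 x 34 mm, on the bench; origin at its foot. Leave it alone.
- tube_stand: bystander: white tube stand 75 x 75 mm with one capped tube, 116 mm high, on the bench; origin at its foot. Leave it alone.

How it is judged:
By the outcome, as a careful person would: the job done as asked, in the order asked, and still so for the second after the job is handed in, while the arm keeps its last pose, push and grip.
It also fails if it takes over 48 s, if anything falls off the work surface, if the arm or the gripper's body presses on something with over 40 N, if the wrist force passes 120 N, or if a joint passes its speed limit or range.

ROBOT

A 6-joint arm with a two-finger parallel gripper is mounted at the origin on the work surface. World frame = base frame: x ahead of the robot, y to its left, z up, the work surface at z = 0. Lengths are in m, angles in rad, forces in N, time in s.
With the tool pointing down it reaches from about 0.35 to 0.775 m from the base axis. Payload 5.5 kg.
Tool frame: the origin (TCP) lies at the very end of the fingers, on their centre line; the grasp point (between the pads) lies 19 mm behind it; z points along the fingers, x is the direction in which the jaws open and shut, and the axes are right-handed (so a half turn about z gives the same grasp; the last joint's range is limited). The gripper opens to 85 mm and grips with 20 to 120 N. Pads are 22 mm wide; open, the fingers measure 114 mm over their backs; the gripper's body (76 mm by 85 mm) begins 54 mm behind the grasp point. The pads swing forward as they close: fully open they stand 13 mm farther back than shut.
Start: joints at [0.965, 0.313, 0.046, 1.304, 0, 1.431], TCP at [0.258, 0.514, 0.231] pointing down, gripper open.
Joint ranges: [-2.76, 2.76], [-0.86, 1.69], [-1.03, 1.26], [-2.2, 2.34], [-1.47, 1.5], [-3.14, 3.14]. Speed limits (rad/s): [2.57, 2.57, 3.14, 3.14, 3.14, 3.14].

INTERFACE

Orientations are given as a unit quaternion [w, x, y, z].
In Python, from workcell import monitor, eyes, ticket gives the robot as it stands.
- The arm moves only by the tool send_rows, never from a script. Its argument "targets" is a list of rows, each a list of 5 numbers: the shift along the world's x, y, z in m, then the turn about the world's z in degrees, then the closure in counts, from 0 (fully open) to 255 (shut). A call has 1 to 12 rows; each row shifts and turns the commanded pose from where the row before left it; what a row does not reach is not made up. A row lasts 1/10 s, in which the tool goes at most 50 mm and 8.59 degrees, less where a joint would pass 70% of its speed; a pose out of reach is approached as far as the arm can. A call is refused whole if a number of a shift passes 0.05 or a number of a turn 8.59, either way. A call with a gripper value outside its range is refused whole. The fingers move at their own pace and stop on an object; "newtons" is the grip in N (left out, the last holds). Time passes only in rows, so rows that do not move let the fingers close. It gives the time, the measured TCP pose, the force and the opening at its end, in the units of the state.
- monitor.get_state(): the state, without advancing time (a new reading comes with each control period).
- eyes.read_camera(name): name is "scene" or "top" or "wrist"; returns a dict with "img" (420x560x3 uint8, red, green, blue), "z_map" (420x560 float32, m along the optical axis (not along the pixel's ray), 0 where there is no reading), "camera_matrix" (3x3 intrinsics, pixels), "pose" (4x4, takes a point from camera to world coordinates); the wrist camera has in their place "T_tool_cam" (4x4, takes a point from camera to tool coordinates, whose origin is the TCP and whose axes are the tool frame's). Camera axes: x right, y down, z forward; pixel columns grow to the right and rows downward; lengths in m; the calibration is good to about 2 mm. A picture is of the moment at which its call begins: read the wrist's pose just before it.
- ticket.hand_in(): hands the job in, once; it reports no verdict.
Trained networks look in the newest picture that a camera, given by its name, has taken for a name from the list of things; names that differ only in an ending like _2 or _b are one class to them, and where a whole thing is asked for, a point or a joint stands for the part that bears it (a point fixed in the world has none). Each returns a list of dicts, best first, with "conf" (0 to 1); they miss things now and then, are a little off and sometimes report something else, mostly with a low value. They report only what shows in the picture. A call takes as long as a camera call.
- eyes.spot_in(name, camera): "xyz" ([x, y, z] in m, in world coordinates, good to about 4 mm: the middle of the surface that is visible of it).
- eyes.tip_of(name, camera): "xyz" ([x, y, z] in m, in world coordinates, good to about 4 mm: a listed point, or the origin of a listed thing).
The state is a dict: "clock": time; "joint_pos": joint angles; "qvel": joint speeds; "tau": joint torques, N m; "tcp_pos": TCP position; "orientation": TCP orientation; "wrist_force": force on the tool from outside, world axes, zero at the start; "ft_torque": the same for the moment, N m; "finger_gap": finger opening in m.
Only numpy, scipy, OpenCV 4.12 (cv2) and the standard library are available. Lean on these libraries where they do the work, as an engineer would, in place of code of your own. Each camera call takes 0.05 s, during which the arm holds its last target.

## Working session

There is one attempt and no reset: what is moved stays moved. The work goes in short steps, Python scripts to look and compute and a tool call to move; the robot and the scene stay as the last step left them, time stands still between calls to the robot, and variables do not carry over. Pictures are saved under pics/ and viewed, and the job is handed in when it is done.

Besides the shell and the picture viewer there is one more tool, called after "Request:" as name(argument=value, ...), one argument or row to a line, values as JSON. send_rows: Moves the arm, as the interface text tells. Its arguments: {"type":"object","properties":{"targets":{"type":"array"},"newtons":{"type":"number"}},"required":["targets"]}

```bash
ls; mkdir -p pics
python3 - <<'E'
from workcell import monitor, eyes
import cv2, numpy as np
s=monitor.get_state(); print(s)
for c in ["scene","top","wrist"]:
    r=eyes.read_camera(c); cv2.imwrite(f"pics/a_{c}.png",r["img"][:,:,::-1]); print(c,r["camera_matrix"].tolist(),np.round(r.get("pose",r.get("T_tool_cam")),3).tolist())
    for n in ["lockbox","staple","lock_centre","dial_grip","shackle_grip","padlock"]:
        print(n,[(np.round(d["xyz"],4).tolist(),round(d["conf"],2)) for d in eyes.tip_of(n,c)[:2]])
E
```

```text
pics
{'clock': 0.0, 'joint_pos': array([9.65388737e-01, 3.14039188e-01, 4.49735059e-02, 1.30356574e+00,
       1.21939911e-05, 1.43120898e+00]), 'qvel': array([ 0.00063413, -0.00092312,  0.00057987,  0.00161302, -0.00014237,
       -0.00162549]), 'tau': array([ 1.02379021e-03, -4.80622780e+01,  2.98535210e+01,  1.91783480e-02,
        1.17942324e-05, -7.72039925e-06]), 'tcp_pos': array([0.25797698, 0.51332252, 0.23038454]), 'orientation': array([ 3.62597398e-04,  8.51221061e-01,  5.24806502e-01, -8.42883120e-04]), 'wrist_force': array([ 0.78703743, -0.86957493,  0.0277264 ]), 'ft_torque': array([-0.02886764, -0.01079414,  0.02048669]), 'finger_gap': 0.0857609686539711}
scene [[421.37371852835537, 0.0, 276.65193172623907], [0.0, 421.37371852835537, 212.6046692935087], [0.0, 0.0, 1.0]] [[0.752, 0.541, -0.377, 0.987], [0.659, -0.608, 0.443, -0.532], [0.011, -0.582, -0.813, 1.1], [0.0, 0.0, 0.0, 1.0]]
lockbox [([0.5624, -0.0896, 0.0022], 0.57)]
staple [([0.5211, -0.0955, 0.1028], 0.65)]
lock_centre [([0.4907, -0.1242, 0.1009], 0.81)]
dial_grip [([0.4938, -0.1257, 0.1259], 0.44)]
shackle_
[... 223 characters left out ...]
.322], [-0.999, 0.053, -0.008, 0.012], [-0.003, -0.21, -0.978, 1.081], [0.0, 0.0, 0.0, 1.0]]
lockbox [([0.5642, -0.0838, -0.0007], 0.73)]
staple [([0.5214, -0.0931, 0.1063], 0.86)]
lock_centre []
dial_grip [([0.4953, -0.1251, 0.1252], 0.74), ([0.4902, -0.1199, 0.1051], 0.45)]
shackle_grip [([0.5083, -0.0696, 0.1058], 0.59)]
padlock [([0.4937, -0.1228, 0.091], 0.88)]
wrist [[374.1850266711364, 0.0, 272.86788537819893], [0.0, 374.1850266711364, 209.0941642489631], [0.0, 0.0, 1.0]] [[1.0, 0.001, 0.0, -0.002], [-0.001, 0.951, 0.31, -0.08], [0.0, -0.31, 0.951, -0.143], [0.0, 0.0, 0.0, 1.0]]
lockbox []
staple []
lock_centre []
dial_grip []
shackle_grip [([0.4413, 0.4025, 0.0004], 0.37)]
padlock []
```

View pics/a_scene.png

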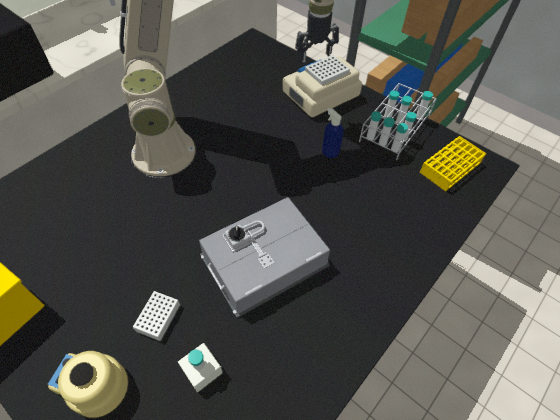

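View pics/a_top.png

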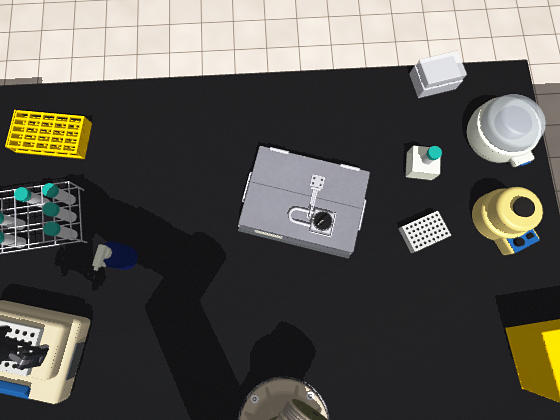

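Request:
send_rows(
  targets=[
    [0, 0, 0.05, 0, 0],
    [0, 0, 0.05, 0, 0],
    [0.017, -0.045, 0, -4, 0],
    [0.017, -0.045, 0, -4, 0],
    [0.017, -0.045, 0, -4, 0],
    [0.017, -0.045, 0, -4, 0],
    [0.017, -0.045, 0, -4, 0],
    [0.017, -0.045, 0, -4, 0],
    [0.017, -0.045, 0, -4, 0],
    [0.017, -0.045, 0, -4, 0],
    [0.017, -0.045, 0, -4, 0],
    [0.017, -0.045, 0, -4, 0],
  ],
  newtons=40,
)

```text
clock: 2.25
tcp_pos: [0.4286, 0.0619, 0.3317]
orientation: [0.0, 0.98, 0.201, 0.001]
wrist_force: [0.3, -0.0, 1.1]
finger_gap: 0.0853
```

Request:
send_rows(
  targets=[
    [0.017, -0.045, 0, 0, 0],
    [0.017, -0.045, 0, 0, 0],
    [0.017, -0.045, 0, 0, 0],
    [0.015, -0.045, 0, 0, 0],
    [0, 0, -0.04, 0, 0],
    [0, 0, -0.04, 0, 0],
    [0, 0, 0, 0, 0],
    [0, 0, 0, 0, 0],
  ],
)

```text
clock: 3.05
tcp_pos: [0.4939, -0.116, 0.2517]
orientation: [-0.0, 0.979, 0.202, -0.001]
wrist_force: [-0.2, -0.0, 0.4]
finger_gap: 0.0857
```

```bash
cat > h.py <<'E'
from workcell import monitor, eyes
import cv2, numpy as np
from scipy.spatial.transform import Rotation as R
def st():
    s=monitor.get_state(); q=s["orientation"]; Rm=R.from_quat([q[1],q[2],q[3],q[0]]).as_matrix()
    T=np.eye(4);T[:3,:3]=Rm;T[:3,3]=s["tcp_pos"]
    print("t",round(s["clock"],2),"tcp",np.round(s["tcp_pos"],4),"yaw",round(np.degrees(np.arctan2(Rm[1,0],Rm[0,0])),2),"F",np.round(s["wrist_force"],1),"gap",round(s["finger_gap"],4))
    return s,T
def wrist(fn,names=()):
    s,T=st(); r=eyes.read_camera("wrist"); cv2.imwrite(fn,r["img"][:,:,::-1]); r["W"]=T@r["T_tool_cam"]
    for n in names: print(n,[(np.round(d["xyz"],4).tolist(),round(d["conf"],2)) for d in eyes.tip_of(n,"wrist")[:2]])
    return r
def pt(r,u,v,z=None):
    K=r["camera_matrix"]; ray=np.array([(u-K[0,2])/K[0,0],(v-K[1,2])/K[1,1],1]); W=r["W"] if "W" in r else r["pose"]
    if z is None: p=ray*r["z_map"][int(v),int(u)]; return W[:3,:3]@p+W[:3,3]
    d=W[:3,:3]@ray; return W[:3,3]+d*(z-W[2,3])/d[2]
E
python3 - <<'E'
from h import *
import pickle
r=wrist("pics/w1.png",["staple","lock_centre","dial_grip","shackle_grip","padlock"])
pickle.dump(r,open("w1.pkl","wb"))
cv2.imwrite("pics/w1c.png",cv2.resize(r["img"][60:360,100:460,::-1],None,fx=2,fy=2,interpolation=cv2.INTER_CUBIC))
E
```

```text
t 3.05 tcp [ 0.4939 -0.116   0.2517] yaw 23.32 F [-0.2 -0.   0.4] gap 0.0857
staple [([0.5191, -0.0975, 0.1011], 0.74)]
lock_centre [([0.4948, -0.1222, 0.1035], 0.9)]
dial_grip [([0.4935, -0.1192, 0.1291], 0.62)]
shackle_grip [([0.5074, -0.0709, 0.1054], 0.81), ([0.5192, -0.0964, 0.0973], 0.35)]
padlock [([0.4956, -0.1222, 0.0887], 0.96)]
```

View pics/w1c.png

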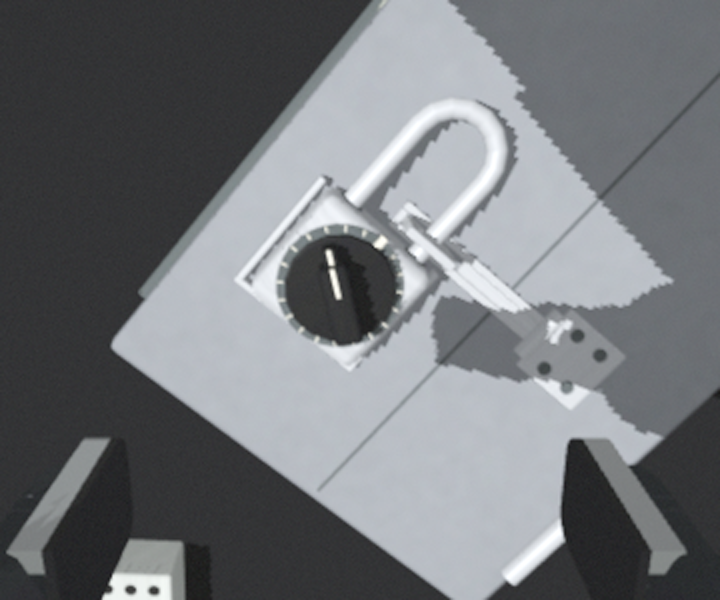

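The close-up shows the lock with its dial at crop (340,285), the white index at (381,242), the pointer line from (328,250) to (338,298), and the shackle bow up to the right. I'll convert these to world positions.

Run:
```python
from h import *
import pickle
r=pickle.load(open("w1.pkl","rb"))
f=lambda u,v,z=None: pt(r,100+u/2,60+v/2,z)
for n,u,v in [("idx",381,242),("tipline",328,250),("endline",338,298),("case L",325,195),("case B",350,365),("caseR",435,275),("deck",200,320),("bar",333,270),("disc",300,300),("legL",390,160),("legR",465,215)]: print(n,np.round(f(u,v),4))
# edges of shackle on centre height z=.103
a=lambda p,q:np.degrees(np.arctan2(*(q-p)[[1,0]]))
p,q=f(328,250,.132),f(338,298,.132); print("line ang",a(q,p),p,q)
# white mask for shackle / bar orientation using depth heights
H,W=r["z_map"].shape; u,v=np.meshgrid(np.arange(W),np.arange(H)); K=r["camera_matrix"]; z=r["z_map"]
P=np.stack([(u-K[0,2])/K[0,0]*z,(v-K[1,2])/K[1,1]*z,z],-1)@r["W"][:3,:3].T+r["W"][:3,3]
reg=(np.hypot(P[...,0]-.495,P[...,1]+.12)<.12)&(z>0)
Z=P[...,2]; print(np.histogram(Z[reg],bins=np.arange(.08,.14,.003)))
def rect(m,name):
    n,l,s,c=cv2.connectedComponentsWithStats(m.astype(np.uint8)); 
    for k in range(1,n):
        if s[k,4]>40:
            X=P[l==k][:,:2].astype(np.float32); print(name,s[k,4],cv2.minAreaRect(X),Z[l==k].mean())
rect(reg&(Z>.127),"bar"); rect(reg&(Z>.112)&(Z<.127),"disc/case"); rect(reg&(Z>.097),"all")
mm=np.zeros((H,W),np.uint8); mm[reg]=np.clip((Z[reg]-.085)/.05*255,0,255); cv2.imwrite("pics/w1h.png",cv2.resize(mm[60:360,100:460],None,fx=2,fy=2,interpolation=cv2.INTER_NEAREST))
```

```text
idx [ 0.5005 -0.1013  0.1178]
tipline [ 0.4821 -0.1086  0.1323]
endline [ 0.492  -0.1225  0.1371]
case L [ 0.4744 -0.095   0.1073]
case B [ 0.5135 -0.1605  0.097 ]
caseR [ 0.5296 -0.1094  0.0973]
deck [ 0.4468 -0.1691  0.0915]
bar [ 0.4862 -0.1136  0.1368]
disc [ 0.4808 -0.1339  0.121 ]
legL [ 0.4918 -0.0727  0.1083]
legR [ 0.5279 -0.0807  0.1058]
line ang 124.4243148753627 [ 0.48208675 -0.10868398  0.132     ] [ 0.4926122  -0.12404203  0.132     ]
(array([    0,     3,   459, 33258,  4123,   603,   146,    74,   806,
        1043,   153,   653,  1297,   958,   700,    28,    31,    82,
         557,    21]), array([0.08 , 0.083, 0.086, 0.089, 0.092, 0.095, 0.098, 0.101, 0.104,
       0.107, 0.11 , 0.113, 0.116, 0.119, 0.122, 0.125, 0.128, 0.131,
       0.134, 0.137, 0.14 ]))
bar 699 ((0.4918522834777832, -0.12321548163890839), (0.010979377664625645, 0.03677570819854736), 36.24951934814453) 0.13494379686884828
bar 14482 ((0.4511038064956665, -0.13242186605930328), (0.05303662642836571, 0.029232559725642204), 30.87327766418457) 0.3126019414341573
bar 15337 ((0.5334881544113159, -0.096
[... 515 characters left out ...]
665279432
all 6529 ((0.5026835203170776, -0.09824202209711075), (0.11807043850421906, 0.05923774465918541), 72.88261413574219) 0.11656817211506673
all 157 ((0.5813131332397461, -0.11597422510385513), (0.024408290162682533, 0.005851173773407936), 71.40306091308594) 0.09797624636885016
all 14482 ((0.4511038064956665, -0.13242186605930328), (0.05303662642836571, 0.029232559725642204), 30.87327766418457) 0.3126019414341573
all 15337 ((0.5334881544113159, -0.09681285172700882), (0.05484059825539589, 0.02905062772333622), 16.360212326049805) 0.31318279248377645
all 3035 ((0.4888341724872589, -0.10778956860303879), (0.04135928675532341, 0.0041076065972447395), 22.52635955810547) 0.32906647847751785
```

View pics/w1h.png

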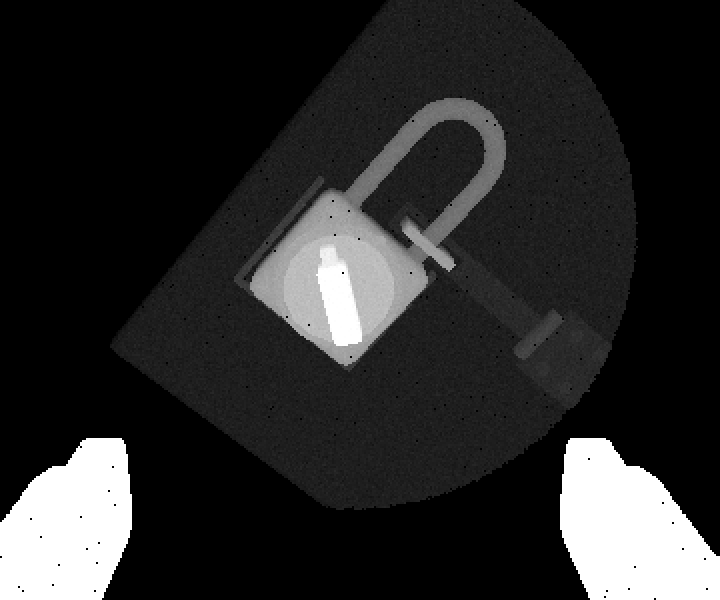

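Request:
send_rows(
  targets=[
    [-0.001, -0.009, -0.02, 6.5, 130],
    [0, 0, -0.03, 6.5, 130],
    [0, 0, -0.03, 0, 130],
    [0, 0, -0.02, 0, 130],
    [0, 0, 0, 0, 130],
    [0, 0, 0, 0, 130],
  ],
)

```text
clock: 3.95
tcp_pos: [0.4938, -0.1253, 0.1523]
orientation: [0.0, 0.95, 0.312, 0.0]
wrist_force: [-0.2, -0.8, 0.2]
finger_gap: 0.0422
```

Run:
```python
from h import *
r=wrist("pics/w2.png",["dial_grip"])
H,W=r["z_map"].shape; u,v=np.meshgrid(np.arange(W),np.arange(H)); K=r["camera_matrix"]; z=r["z_map"]
P=np.stack([(u-K[0,2])/K[0,0]*z,(v-K[1,2])/K[1,1]*z,z],-1)@r["W"][:3,:3].T+r["W"][:3,3]
m=((np.hypot(P[...,0]-.493,P[...,1]+.124)<.025)&(z>0)&(P[...,2]>.13)&(P[...,2]<.14)).astype(np.uint8)
n,l,s,c=cv2.connectedComponentsWithStats(m); k=1+s[1:,4].argmax(); X=P[l==k]; print(s[k],cv2.minAreaRect(X[:,:2].astype(np.float32)),X[:,2].mean())
```

```text
t 3.95 tcp [ 0.4938 -0.1253  0.1523] yaw 36.33 F [-0.2 -0.8  0.2] gap 0.0422
dial_grip [([0.4909, -0.1223, 0.1259], 0.82)]
[ 264  217   24   75 1544] ((0.4919307231903076, -0.12313482165336609), (0.010890758596360683, 0.03719653934240341), 36.69651794433594) 0.13513928060173366
```

View pics/w2.png

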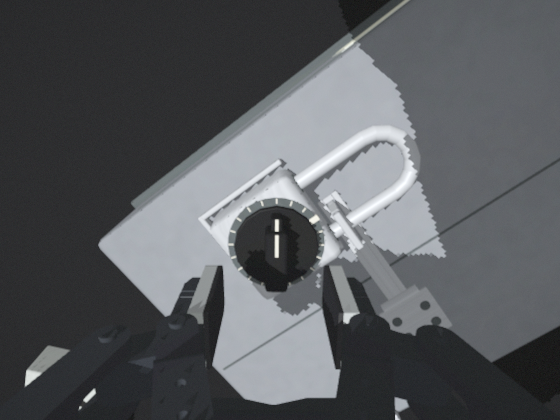

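The bar (around 277,245) sits centred between the jaws, so I'm descending and closing.

Request:
send_rows(
  targets=[
    [0, 0, -0.014, 0, 130],
    [0, 0, -0.013, 0, 130],
    [0, 0, 0, 0, 200],
    [0, 0, 0, 0, 255],
    [0, 0, 0, 0, 255],
    [0, 0, 0, 0, 255],
    [0, 0, 0, 0, 255],
    [0, 0, 0, 0, 255],
  ],
)

```text
clock: 4.85
tcp_pos: [0.4942, -0.1255, 0.1257]
orientation: [0.001, 0.95, 0.312, 0.001]
wrist_force: [0.0, 1.5, 6.0]
finger_gap: 0.0095
```

Request:
send_rows(
  targets=[
    [0, 0, 0, -6, 255],
    [0, 0, 0, -8, 255],
    [0, 0, 0, -8, 255],
    [0, 0, 0, -8, 255],
    [0, 0, 0, -8, 255],
    [0, 0, 0, -8, 255],
    [0, 0, 0, -8, 255],
    [0, 0, 0, 0, 255],
    [0, 0, 0, 0, 255],
    [0, 0, 0, 0, 255],
  ],
)

```text
clock: 5.85
tcp_pos: [0.492, -0.1259, 0.1257]
orientation: [0.001, 0.988, -0.154, -0.001]
wrist_force: [-6.6, -1.4, 11.2]
finger_gap: 0.0093
```

Run:
```python
from h import *
r=wrist("pics/w3.png")
```

```text
t 5.85 tcp [ 0.492  -0.1259  0.1257] yaw -17.72 F [-6.6 -1.4 11.2] gap 0.0093
```

View pics/w3.png

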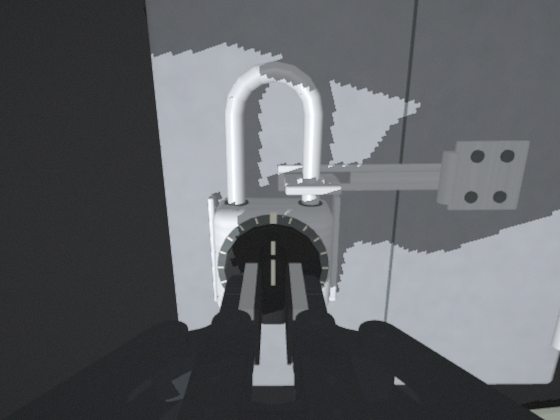

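The pointer line (273,240–280) is aligned with the index mark at (273,217). I'm releasing and rising to check.

Request:
send_rows(
  targets=[
    [0, 0, 0, 0, 130],
    [0, 0, 0, 0, 100],
    [0, 0, 0, 0, 60],
    [0, 0, 0.04, 0, 0],
    [0, 0, 0.04, 0, 0],
    [0, 0, 0, 0, 0],
    [0, 0, 0, 0, 0],
  ],
)

```text
clock: 6.6
tcp_pos: [0.4942, -0.1255, 0.2052]
orientation: [0.0, 0.988, -0.154, 0.001]
wrist_force: [0.0, 0.5, 0.1]
finger_gap: 0.0853
```

```bash
cat >> h.py <<'E'
def cloud(r):
    H,W=r["z_map"].shape; u,v=np.meshgrid(np.arange(W),np.arange(H)); K=r["camera_matrix"]; z=r["z_map"]
    return np.stack([(u-K[0,2])/K[0,0]*z,(v-K[1,2])/K[1,1]*z,z],-1)@r["W"][:3,:3].T+r["W"][:3,3]
def rep(P,lo,hi,name,c=(.497,-.11),rad=.09):
    m=((np.hypot(P[...,0]-c[0],P[...,1]-c[1])<rad)&(P[...,2]>lo)&(P[...,2]<hi)).astype(np.uint8)
    n,l,s,_=cv2.connectedComponentsWithStats(m)
    for k in range(1,n):
        if s[k,4]>60: q=cv2.minAreaRect(P[l==k][:,:2].astype(np.float32)); print(name,s[k].tolist(),np.round(q[0],4),np.round(q[1],4),round(q[2],1))
E
python3 - <<'E'
from h import *
r=wrist("pics/w4.png",["lock_centre","shackle_grip","staple"]); P=cloud(r)
rep(P,.13,.142,"bar"); rep(P,.101,.112,"shackle"); rep(P,.112,.127,"case"); rep(P,.098,.142,"all")
E
```

```text
t 6.6 tcp [ 0.4942 -0.1255  0.2052] yaw -17.68 F [0.  0.5 0.1] gap 0.0853
lock_centre [([0.4934, -0.1224, 0.1016], 0.8)]
shackle_grip [([0.4669, -0.4066, -0.0012], 0.53)]
staple [([0.5191, -0.0989, 0.0995], 0.73)]
bar [260, 189, 19, 60, 955] [ 0.492  -0.1237] [0.0367 0.011 ] 72.4
shackle [230, 72, 80, 104, 2856] [ 0.509  -0.0721] [0.0627 0.0512] 71.7
case [278, 155, 38, 8, 265] [ 0.5187 -0.0966] [0.0043 0.0233] 72.8
case [228, 172, 83, 76, 4989] [ 0.4919 -0.1241] [0.0512 0.0539] 72.3
all [228, 72, 88, 177, 9213] [ 0.5021 -0.0959] [0.1122 0.0551] 69.9
```

View pics/w4.png

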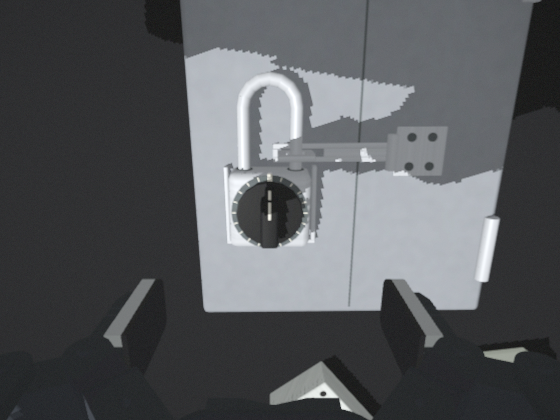

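The dial is at the index: bar direction 72.4°, the same as the case axis. Next I'm moving to the shackle grip point.

Request:
send_rows(
  targets=[
    [0.0075, 0.0275, 0, 0, 60],
    [0.0075, 0.0275, -0.02, 0, 60],
    [0, 0, -0.04, 0, 60],
    [0, 0, -0.03, 0, 60],
    [0, 0, 0, 0, 60],
  ],
)

```text
clock: 7.3
tcp_pos: [0.5042, -0.0687, 0.1094]
orientation: [-0.001, 0.988, -0.153, -0.005]
wrist_force: [-0.9, 0.6, 0.4]
finger_gap: 0.0654
```

Run:
```python
from h import *
r=wrist("pics/w5.png"); P=cloud(r)
rep(P,.102,.112,"shackle")
```

```text
t 7.3 tcp [ 0.5042 -0.0687  0.1094] yaw -17.66 F [-0.9  0.6  0.4] gap 0.0654
shackle [227, 208, 119, 145, 6177] [ 0.5082 -0.0733] [0.0667 0.0541] 72.4
shackle [297, 310, 15, 15, 166] [ 0.5099 -0.0921] [0.0068 0.0036] 9.3
shackle [337, 310, 15, 14, 180] [ 0.5274 -0.0975] [0.0066 0.0037] 12.1
```

View pics/w5.png

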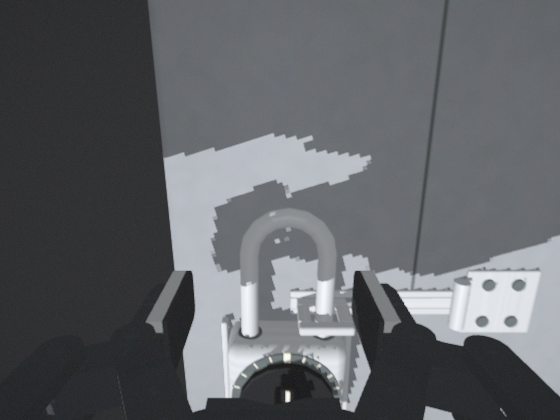

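Request:
send_rows(
  targets=[
    [0, 0, 0, 0, 60],
  ],
)

```text
clock: 7.45
tcp_pos: [0.5086, -0.0705, 0.115]
orientation: [0.0, 0.988, -0.154, 0.0]
wrist_force: [0.4, -0.0, -0.2]
finger_gap: 0.0651
```

Request:
send_rows(
  targets=[
    [0.0005, 0, -0.012, 0, 60],
    [0, 0, -0.01, 0, 60],
    [0, 0, 0, 0, 60],
    [0, 0, 0, 0, 130],
    [0, 0, 0, 0, 200],
    [0, 0, 0, 0, 200],
    [0, 0, 0, 0, 200],
    [0, 0, 0, 0, 200],
  ],
)

```text
clock: 8.25
tcp_pos: [0.5091, -0.0703, 0.0927]
orientation: [0.0, 0.988, -0.154, 0.0]
wrist_force: [-1.0, 0.3, 2.2]
finger_gap: 0.0404
```

Run:
```python
from h import *
r=wrist("pics/w6.png")
```

```text
t 8.25 tcp [ 0.5091 -0.0703  0.0927] yaw -17.69 F [-1.   0.3  2.2] gap 0.0404
```

View pics/w6.png

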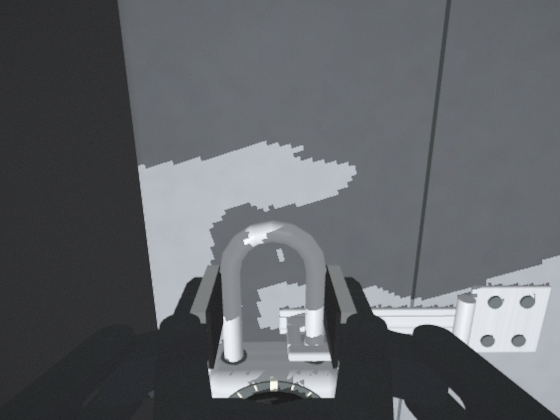

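The pads are on both legs (around cols 215 and 335). I'm pulling the shackle along the lock's y axis.

Request:
send_rows(
  targets=[
    [0.0012, 0.0038, 0, 0, 200],
    [0.0012, 0.0038, 0, 0, 200],
    [0.0012, 0.0038, 0, 0, 200],
    [0.0012, 0.0038, 0, 0, 200],
    [0.0012, 0.0038, 0, 0, 200],
    [0.0012, 0.0038, 0, 0, 200],
    [0, 0, 0, 0, 200],
    [0, 0, 0, 0, 200],
  ],
)

```text
clock: 9.1
tcp_pos: [0.5163, -0.0467, 0.0924]
orientation: [-0.001, 0.988, -0.153, 0.0]
wrist_force: [0.8, 1.6, 3.5]
finger_gap: 0.0401
```

Request:
send_rows(
  targets=[
    [0.0006, 0.0019, 0, 0, 200],
    [0, 0, 0, 0, 200],
  ],
)

```text
clock: 9.3
tcp_pos: [0.5165, -0.0456, 0.0923]
orientation: [0.0, 0.988, -0.154, -0.0]
wrist_force: [-0.4, -2.0, 1.4]
finger_gap: 0.0404
```

Run:
```python
from h import *
r=wrist("pics/w7.png")
```

```text
t 9.3 tcp [ 0.5165 -0.0456  0.0923] yaw -17.7 F [-0.4 -2.   1.4] gap 0.0404
```

View pics/w7.png

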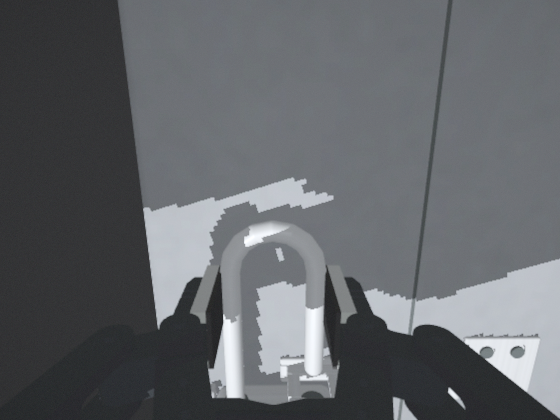

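Request:
send_rows(
  targets=[
    [0.0006, 0.0019, 0, 0, 200],
    [0, 0, 0, 0, 200],
    [0, 0, 0, 0, 200],
  ],
)

```text
clock: 9.65
tcp_pos: [0.5168, -0.0447, 0.0921]
orientation: [0.001, 0.988, -0.154, -0.0]
wrist_force: [-1.8, -4.7, 1.5]
finger_gap: 0.0407
```

Request:
send_rows(
  targets=[
    [0.0006, 0.0019, 0, 0, 200],
    [0.0006, 0.0019, 0, 0, 200],
    [0, 0, 0, 0, 200],
    [0, 0, 0, 0, 200],
  ],
)

```text
clock: 10.05
tcp_pos: [0.5171, -0.0444, 0.0917]
orientation: [0.005, 0.988, -0.156, -0.001]
wrist_force: [-4.2, -18.1, -1.1]
finger_gap: 0.0401
```

Force has risen to 18 N with no more travel, so this is the stop. I'm releasing and rising to look.

Request:
send_rows(
  targets=[
    [-0.001, -0.0035, 0, 0, 200],
    [0, 0, 0, 0, 140],
    [0, 0, 0, 0, 60],
    [0, 0, 0, 0, 60],
    [0, 0, 0.04, 0, 40],
    [-0.01, -0.03, 0.04, 0, 0],
    [-0.01, -0.03, 0.03, 0, 0],
    [0, 0, 0, 0, 0],
    [0, 0, 0, 0, 0],
    [0, 0, 0, 0, 0],
  ],
)

```text
clock: 11.05
tcp_pos: [0.4969, -0.1017, 0.2002]
orientation: [-0.001, 0.988, -0.153, -0.001]
wrist_force: [-0.5, -0.3, -0.2]
finger_gap: 0.085
```

Run:
```python
from h import *
r=wrist("pics/w8.png",["lock_centre","shackle_grip","staple"]); P=cloud(r)
c=(.5,-.1)
rep(P,.13,.142,"bar",c); rep(P,.101,.112,"shackle",c); rep(P,.112,.127,"case",c)
cv2.imwrite("pics/w8c.png",cv2.resize(r["img"][40:300,150:450,::-1],None,fx=2.3,fy=2.3,interpolation=cv2.INTER_CUBIC))
```

```text
t 11.05 tcp [ 0.4969 -0.1017  0.2002] yaw -17.65 F [-0.5 -0.3 -0.2] gap 0.085
lock_centre [([0.4939, -0.1213, 0.1034], 0.84)]
shackle_grip []
staple [([0.5185, -0.0961, 0.1003], 0.75)]
bar [268, 225, 18, 59, 940] [ 0.4924 -0.1215] [0.0374 0.0107] 72.4
shackle [237, 67, 79, 142, 3776] [ 0.5136 -0.0589] [0.0871 0.0519] 70.7
case [286, 193, 38, 8, 281] [ 0.519  -0.0963] [0.0045 0.0236] 72.8
case [235, 206, 83, 74, 4797] [ 0.4921 -0.1217] [0.0514 0.0539] 72.8
```

View pics/w8c.png

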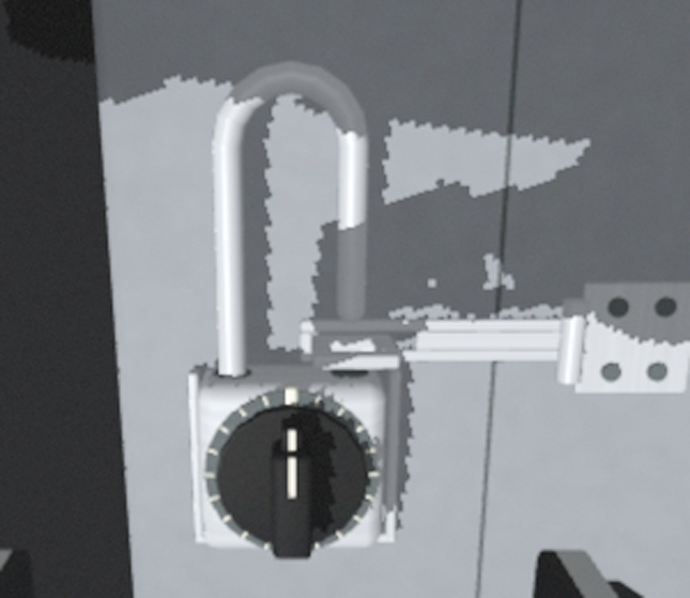

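The shackle is fully open: bow travel is about 24 mm, the short leg end (350,315) is clear of the staple (350,330), and the dial is still on the index. Next I'm gripping the case.

Request:
send_rows(
  targets=[
    [-0.0046, -0.0154, -0.03, 0, 40],
    [0, 0, -0.03, 0, 40],
    [0, 0, -0.025, 0, 40],
    [0, 0, 0, 0, 40],
    [0, 0, 0, 0, 40],
  ],
)

```text
clock: 11.75
tcp_pos: [0.4926, -0.1176, 0.1163]
orientation: [-0.0, 0.988, -0.153, -0.001]
wrist_force: [-0.0, -0.3, 0.4]
finger_gap: 0.072
```

Run:
```python
from h import *
r=wrist("pics/w9.png"); P=cloud(r)
c=(.5,-.1)
rep(P,.13,.142,"bar",c); rep(P,.112,.127,"case",c)
```

```text
t 11.75 tcp [ 0.4926 -0.1176  0.1163] yaw -17.65 F [-0.  -0.3  0.4] gap 0.072
bar [262, 262, 29, 89, 2278] [ 0.4921 -0.1213] [0.0372 0.0111] 72.8
bar [135, 274, 49, 66, 888] [ 0.4562 -0.1057] [0.0144 0.0228] 19.9
bar [362, 274, 48, 66, 909] [ 0.5278 -0.1286] [0.023  0.0143] 35.0
case [290, 208, 59, 13, 638] [ 0.5186 -0.0962] [0.0044 0.0238] 73.5
case [213, 227, 126, 110, 10802] [ 0.4921 -0.1214] [0.0515 0.0537] 72.5
```

View pics/w9.png

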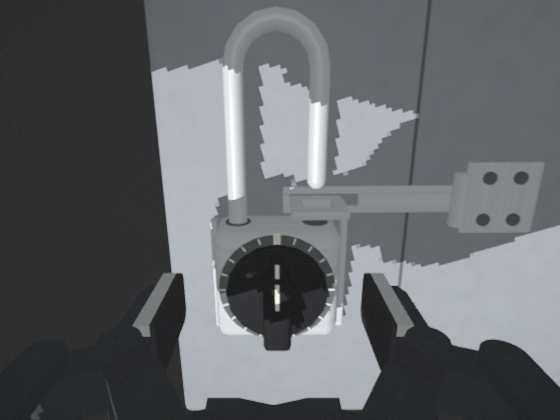

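Run:
```python
from h import *
r=wrist("pics/w10.png"); P=cloud(r); z=r["z_map"]
for a,b in [(130,190),(358,415)]:
    Z=P[265:360,a:b,2]; print(np.histogram(Z,bins=np.arange(.085,.2,.005)))
```

```text
t 11.8 tcp [ 0.4935 -0.118   0.1173] yaw -17.66 F [ 0.7 -0.3  0.4] gap 0.0719
(array([129, 710,   0,   0,   0,   0,   0,   0, 115, 303, 381, 438, 476,
       500, 452, 672, 120, 169, 246,  13,   0,   0]), array([0.085, 0.09 , 0.095, 0.1  , 0.105, 0.11 , 0.115, 0.12 , 0.125,
       0.13 , 0.135, 0.14 , 0.145, 0.15 , 0.155, 0.16 , 0.165, 0.17 ,
       0.175, 0.18 , 0.185, 0.19 , 0.195]))
(array([  93, 1463,    0,    0,    0,    0,    0,    0,  114,  286,  399,
        432,  483,  492,  450,  655,  126,  159,  231,   12,    0,    0]), array([0.085, 0.09 , 0.095, 0.1  , 0.105, 0.11 , 0.115, 0.12 , 0.125,
       0.13 , 0.135, 0.14 , 0.145, 0.15 , 0.155, 0.16 , 0.165, 0.17 ,
       0.175, 0.18 , 0.185, 0.19 , 0.195]))
```

Request:
send_rows(
  targets=[
    [0.0005, 0, -0.012, 0, 40],
    [0, 0, -0.01, 0, 40],
    [0, 0, 0, 0, 60],
    [0, 0, 0, 0, 100],
    [0, 0, 0, 0, 140],
    [0, 0, 0, 0, 180],
    [0, 0, 0, 0, 180],
    [0, 0, 0, 0, 180],
  ],
  newtons=60,
)

```text
clock: 12.65
tcp_pos: [0.4933, -0.1181, 0.0945]
orientation: [-0.0, 0.988, -0.154, -0.0]
wrist_force: [-0.5, -0.4, -0.6]
finger_gap: 0.0528
```

Request:
send_rows(
  targets=[
    [0, 0, 0.005, 0, 180],
    [0, 0, 0.005, 0, 180],
    [0, 0, 0.01, 0, 180],
    [0, 0, 0.01, 0, 180],
    [0, 0, 0, 0, 180],
    [0, 0, 0, 0, 180],
  ],
)

```text
clock: 13.25
tcp_pos: [0.4938, -0.1183, 0.1251]
orientation: [0.0, 0.988, -0.154, 0.001]
wrist_force: [0.1, 0.2, -5.3]
finger_gap: 0.0528
```

Run:
```python
from h import *
r=wrist("pics/w11.png")
```

```text
t 13.25 tcp [ 0.4938 -0.1183  0.1251] yaw -17.69 F [ 0.1  0.2 -5.3] gap 0.0528
```

View pics/w11.png

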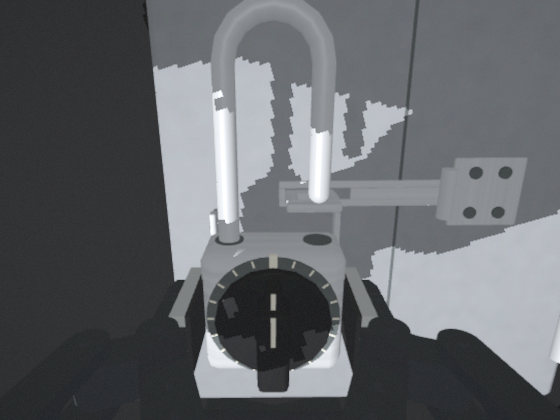

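Request:
send_rows(
  targets=[
    [0, 0, 0.015, 0, 180],
    [0, 0, 0.03, 0, 180],
    [0, 0, 0.03, 0, 180],
    [0, 0, 0.03, 0, 180],
    [0, 0, 0.02, 0, 180],
    [0, 0, 0.01, 0, 180],
    [0, 0, 0, 0, 180],
    [0, 0, 0, 0, 180],
    [0, 0, 0, 0, 180],
  ],
)

```text
clock: 14.2
tcp_pos: [0.4927, -0.1178, 0.2579]
orientation: [-0.0, 0.988, -0.154, -0.001]
wrist_force: [0.6, 1.0, -4.5]
finger_gap: 0.0527
```

Run:
```python
from h import *
r=wrist("pics/w12.png"); P=cloud(r)
c=np.array([.494,-.118])
# flat-face fit on dial disc/case top
d=np.hypot(P[...,0]-.4926,P[...,1]+.1215); Zs=P[...,2]
m=(d<.02)&(Zs>.2); zz=Zs[m]; print(np.histogram(zz,bins=np.arange(.24,.31,.004)))
med=np.median(zz[(zz<.285)]); m2=m&(abs(Zs-med)<.003)
A=np.c_[P[m2][:,:2]-c,np.ones(m2.sum())]; print("disc plane",med,np.linalg.lstsq(A,P[m2][:,2],rcond=None)[0],m2.sum())
rep(P,.2,.29,"all",(.505,-.085),.12)
u=np.array([.302,.953]); sh=(P[...,2]>.24)&(P[...,2]<.285)&(((P[...,:2]-[.4926,-.1215])@u)>.035)&(abs((P[...,:2]-[.4926,-.1215])@np.array([.953,-.302]))<.03)
t=(P[sh][:,:2]-[.4926,-.1215])@u; print("bow end from centre",t.max()); print("leg z slope",np.polyfit(t,P[sh][:,2],1))
r2=eyes.read_camera("scene"); cv2.imwrite("pics/s12.png",cv2.resize(r2["img"][120:400,120:400,::-1],None,fx=2,fy=2,interpolation=cv2.INTER_CUBIC)); cv2.imwrite("pics/s12f.png",r2["img"][:,:,::-1])
```

```text
t 14.2 tcp [ 0.4927 -0.1178  0.2579] yaw -17.69 F [ 0.6  1.  -4.5] gap 0.0527
(array([   0,    0,    0,    0,    0,    0,    0,    0,    0,   15,  311,
       5478,  174,  478, 2558,   85,    0]), array([0.24 , 0.244, 0.248, 0.252, 0.256, 0.26 , 0.264, 0.268, 0.272,
       0.276, 0.28 , 0.284, 0.288, 0.292, 0.296, 0.3  , 0.304, 0.308]))
disc plane 0.2846240324448561 [-0.00789331 -0.00217395  0.28509289] 5664
all [156, 0, 234, 372, 29780] [ 0.509  -0.0872] [0.1373 0.0781] 59.2
bow end from centre 0.10753483432986373
leg z slope [-2.31646444e-04  2.70181708e-01]
```

View pics/w12.png

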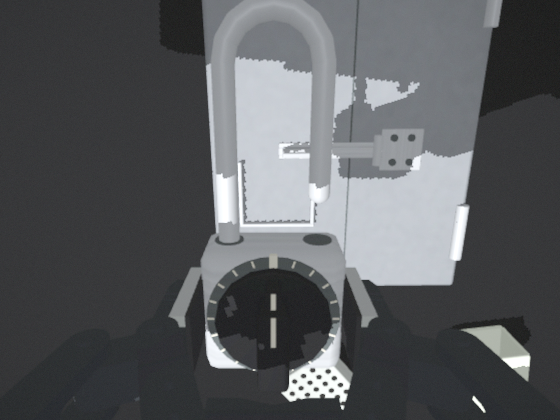

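View pics/s12.png

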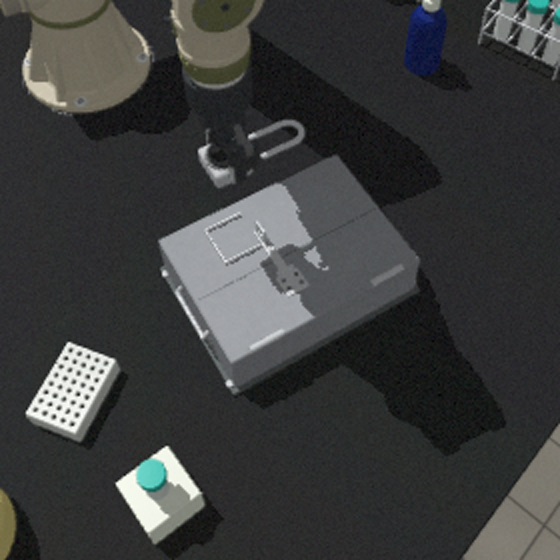

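The lock is up, level to within 0.5° and about 16 cm above the deck. The short leg is free at (318,190) and the pointer is on the index mark. Handing in.

```bash
python3 -c "
from workcell import ticket
print(ticket.hand_in())"
```

```text
the job is handed in; nothing more can be done
None
```

The padlock is open and off the hasp. The gripper is holding it up level, dial face up, with the shackle still open; I handed the job in at about 14.3 s.

**What I did**
1. I turned the dial 54° clockwise (3 clicks). After I let go, the pointer read 72.4°, the same as the lock's axis.
2. I pulled the shackle until it stopped and the force rose to 18 N. The pictures showed about 24 mm of travel, with the short leg clear of the staple.
3. I re-gripped the case at 60 N and lifted it about 16 cm straight up.

**Last checks**
- **Hold:** the grip is firm at a 52.7 mm opening, carrying about 5 N, which fits the lock's weight.
- **Level:** the dial face is tilted less than 0.5°.
- **Height:** the underside is about 16 cm above the box.
- **Dial and shackle:** the pointer is still at the index mark and the short leg is visibly free of the case. In the last wrist picture the bow was slightly cut off at the top edge, so I did not re-measure the full shackle travel after lifting. I judged it still open from the free leg and the scene view.
- **Other things on the bench:** the arm did not go near them, and they look undisturbed in the last scene picture.

One small disagreement: I gripped the dial bar about 2 mm off its axis, and the case slid about 2 mm forward while I pulled the shackle. Neither affected the result.

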